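# Check the undersides of two cast stand feet and reject the one without a boss

### The arm

A 7-joint arm with a two-finger parallel gripper is mounted at the origin on the work surface. World frame = base frame: x ahead of the robot, y to its left, z up, the work surface at z = 0. Lengths are in m, angles in rad, forces in N, time in s.
With the tool pointing down it reaches from about 0.4 to 0.85 m from the base axis. Payload 6.9 kg.
Tool frame: the origin (TCP) lies midway between the tips of the shut fingers; the grasp point (between the pads) lies behind it (ctrl.pinch_z is the z of the grasp point in the tool frame, in m); z points along the fingers, y is the line along which they close (so a half turn about z gives the same grasp; the last joint's range is limited). The gripper opens to 85 mm and grips with 20 to 120 N. Pads are 22 mm wide; open, the fingers measure 114 mm over their backs; the gripper's body (76 mm by 85 mm) begins 54 mm behind the grasp point. The pads swing forward as they close: fully open they stand 13 mm farther back than shut.
Start: joints at [1.369, 0.507, -0.238, 1.5, 0.126, 1.149, -0.155], TCP at [0.189, -0.596, 0.231] pointing down, gripper open.
Joint ranges: [-3.08, 3.08], [-0.24, 2.05], [-1.43, 1.35], [0, 2.5], [-1.52, 4.66], [0.17, 1.96], [-2.89, 2.89]. Speed limits (rad/s): [2.39, 2.39, 3.14, 3.14, 3.14, 3.14, 3.14].

### API

Orientations are given as a unit quaternion [w, x, y, z].
In Python, from station import ctrl, get_state, vision, ticket, models gives the robot as it stands. Calls block until the motion is done:
- ctrl.movep(position, orientation): joint-space move of the TCP to a pose.
- ctrl.movel(position, frame=None, max_speed=0.15): straight line of the TCP; frame=None keeps the orientation; max_speed is the mean speed in m/s.
- ctrl.set_joints(angles): joint-space move.
- ctrl.ungrasp() and ctrl.close_gripper(force=None): open the fingers fully, or close them until they stop; force is the grip in N (None keeps the last).
- ctrl.pause(seconds).
- ctrl.ik(position, orientation): joint angles nearest the present ones, or None.
- get_state(): the state.
- vision.grab_frame(name): name is "scene" or "top"; returns (picture, depth): 420x560x3 uint8, blue, green, red; 420x560 float32, m along the optical axis (not along the pixel's ray), 0 where there is no reading.
- vision.camera_info(name): a dict with "mtx" (3x3 intrinsics, pixels), "dist_coeffs" ([k1, k2, p1, p2, k3] as OpenCV has them; the pictures are not rectified), "R" (3x3) and "t" (3): a world point X has camera coordinates R X + t. Camera axes: x right, y down, z forward; pixel columns grow to the right and rows downward; lengths in m; the calibration is good to about 2 mm. A picture is of the moment at which its call begins. camera_info takes no time and is no camera call.
A pose or a line that the arm cannot do raises ctrl.Unreachable and nothing moves.
- ticket.close_job(): hands the job in; it is judged then, once.
Trained networks look in the newest picture that a camera, given by its name, has taken for a name from the list of things; names that differ only in an ending like _2 or _b are one class to them, and where a whole thing is asked for, a point or a joint stands for the part that bears it (a point fixed in the world has none). Each returns a list of dicts, best first, with "p" (0 to 1); they miss things now and then, are a little off and sometimes report something else, mostly with a low value. They report only what shows in the picture. A call takes as long as a camera call. They do not tell look-alikes from the thing itself.
- models.recognise(camera, target): "point" ([column, row] in pixels, amid what is visible of it).
- models.masks_of(camera, target): "mask" (420x560 bool, what is visible of it) and "point" ([column, row] in pixels, amid what is visible of it).
The state is a dict: "time": time; "qpos": joint angles; "qd": joint speeds; "tau": joint torques, N m; "tcp_pos": TCP position; "eef_rot": TCP orientation; "contact_force": force on the tool from outside, world axes, zero at the start; "wrist_torque": the same for the moment, N m; "width": finger opening in m; "gripper_force": force on a finger pad.
Only numpy, scipy, OpenCV 4.12 (cv2) and the standard library are available. Lean on these libraries where they do the work, as an engineer would, in place of code of your own. Each camera call takes 0.05 s, during which the arm holds its last target. There are 200 camera calls.

### The job

Two cast stand feet stand on the red cloth and look alike from above, but one lacks the screw boss inside its hollow underside. Tip each foot over onto its side so that its underside shows; leave the sound one lying like that on the cloth outside the tray, and lay the one without the boss on its side in the white reject tray. Do not disturb the small bottle.

Things in the scene. Friction and masses are not known exactly. Their poses are not given: they have to be found in the camera images.
- foot_with_boss: sound grey cast foot, 210 g: box skirt 54 (x) by 58 (y) by 48 mm high, round neck 30 mm wide, 10 mm tall on top. Hollow below (walls 5) with a round boss 26 mm wide in the middle, ending 3 mm inside the rim. Origin: centre of the open underside; z towards the neck (up at the start), x roughly away from the robot. Lying on a flat side, its origin is 27 to 29 mm above the support.
- foot_without_boss: the faulty foot: same outer sizes, origin and axes, 180 g, but its hollow is empty: no boss. Which foot stands where varies; both start upright on the cloth. A foot tipped more than about 55 degrees with its lower edge resting settles onto that side when let go.
- tray: white shallow reject tray, fixed to the table, 150 (x) by 180 (y) by 18 mm high outside, walls 4 mm, floor 3 mm thick. Origin: centre of its underside, on the cloth; z up, x and y along its sides.
- bottle: small amber bottle with a white cap, standing loose, 60 mm across, 125 mm tall; a bystander. Origin: centre of its base. A burner and a flat culture dish nearby, clear of the work, are fixed.
Things that resemble listed ones, but are neither listed nor needed, are in the scene too. Leave any turquoise look-alike of the foot_with_boss alone.

How it is judged:
By the outcome, as a careful person would: the job done as asked, in the order asked, and still so for the second after the job is handed in, with the robot touching nothing.
It also fails if it takes over 54 s, if anything falls off the work surface, if the arm or the gripper's body presses on something with over 40 N, if the wrist force passes 120 N, or if a joint passes its speed limit or range.

## Working session

There is one attempt and no reset: what is moved stays moved. The work goes in short steps, each a Python script; the robot and the scene stay as the last script left them, time stands still between calls to the robot, and variables do not carry over. Pictures are saved under pics/ and viewed, at most 10 in all, crops included, and the job is handed in when it is done.

```bash
ls; mkdir -p pics; cat > h.py <<'E'
import numpy as np, cv2
from station import ctrl, get_state, vision, ticket, models
def cloud(cam, depth):
    ci=vision.camera_info(cam); K=np.array(ci["mtx"]);D=np.array(ci["dist_coeffs"]);R=np.array(ci["R"]);t=np.array(ci["t"])
    h,w=depth.shape; u,v=np.meshgrid(np.arange(w),np.arange(h))
    n=cv2.undistortPoints(np.stack([u,v],-1).reshape(-1,1,2).astype(np.float64),K,D).reshape(h,w,2)
    P=np.dstack([n*depth[...,None],depth])
    return (P-t)@R
E
python3 - <<'E'
from h import *
for c in ["scene","top"]:
    im,d=vision.grab_frame(c); cv2.imwrite(f"pics/{c}0.png",im); X=cloud(c,d); np.save(f"{c}0.npy",np.where(d[...,None]>0,X,np.nan))
    ci=vision.camera_info(c); print(c,"campos",-np.array(ci["R"]).T@ci["t"])
    for n in ["foot_with_boss","foot_without_boss","tray","bottle"]:
        for m in models.masks_of(c,n):
            k=m["mask"]&(d>0); Y=X[k]
            zt=np.percentile(Y[:,2],97); T=Y[(Y[:,2]>zt-.02)]
            print(n,round(m["p"],2),np.round(m["point"]),k.sum(),np.round(np.median(Y,0),3),"lo",np.round(np.percentile(Y,2,0),3),"hi",np.round(np.percentile(Y,98,0),3), im[m["mask"]].mean(0).round())
s=get_state();print(s["time"],s["eef_rot"],ctrl.pinch_z)
E
```

```text
pics
scene campos [1.03253633 0.84800574 0.61029276]
foot_with_boss 0.94 [263. 265.] 1531 [0.719 0.224 0.039] lo [ 0.675  0.176 -0.001] hi [0.744 0.242 0.059] [159. 161.  37.]
foot_with_boss 0.94 [225. 241.] 1090 [0.742 0.114 0.042] lo [0.705 0.073 0.003] hi [0.771 0.135 0.059] [164. 166.  30.]
foot_with_boss 0.79 [322. 246.] 1284 [0.587 0.22  0.04 ] lo [0.542 0.178 0.001] hi [0.607 0.241 0.059] [146. 144. 142.]
foot_with_boss 0.59 [396. 256.] 1333 [0.492 0.308 0.04 ] lo [0.442 0.267 0.   ] hi [0.512 0.331 0.059] [166. 167.  52.]
foot_with_boss 0.56 [401. 296.] 1562 [0.556 0.403 0.045] lo [0.518 0.361 0.003] hi [0.582 0.427 0.059] [158. 159.  34.]
foot_without_boss 0.76 [259. 191.] 901 [ 0.604 -0.018  0.036] lo [ 0.567 -0.064  0.001] hi [ 0.624 -0.006  0.059] [145. 143. 133.]
tray 0.96 [214. 160.] 2420 [ 0.603 -0.251  0.004] lo [ 0.524 -0.341  0.   ] hi [ 0.684 -0.153  0.019] [236. 236. 237.]
bottle 0.7 [334. 301.] 2294 [0.678 0.385 0.071] lo [0.649 0.358 0.007] hi [0.696 0.399 0.125] [122. 152. 192.]
top campos [0.39355032 0.05785373 1.01138886]
foot_with_boss 0.95 [257. 164.] 653 [
[... 176 characters left out ...]
 0.06 ] [160. 163.  76.]
foot_with_boss 0.86 [179. 271.] 690 [0.478 0.287 0.048] lo [0.448 0.259 0.002] hi [0.512 0.32  0.06 ] [165. 168.  82.]
foot_with_boss 0.83 [140. 247.] 682 [0.544 0.381 0.048] lo [0.514 0.352 0.003] hi [0.579 0.42  0.06 ] [156. 158.  75.]
foot_without_boss 0.9 [315. 216.] 675 [ 0.592 -0.039  0.048] lo [ 0.568 -0.07   0.001] hi [ 0.624 -0.011  0.061] [145. 145. 145.]
tray 0.88 [398. 203.] 4294 [ 0.607 -0.253  0.004] lo [ 0.53  -0.341 -0.001] hi [ 0.682 -0.163  0.019] [232. 233. 234.]
bottle 0.96 [143. 197.] 738 [0.657 0.354 0.084] lo [0.639 0.336 0.002] hi [0.692 0.386 0.127] [101. 118. 145.]
0.5 [-4.16684843e-05  9.88261385e-01  1.52772485e-01  5.52123262e-06] -0.0187
```

View pics/scene0.png

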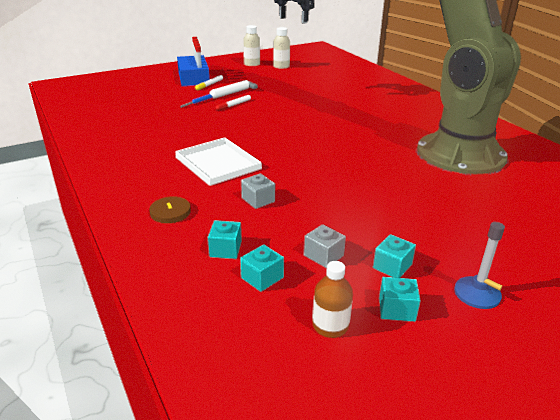

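View pics/top0.png

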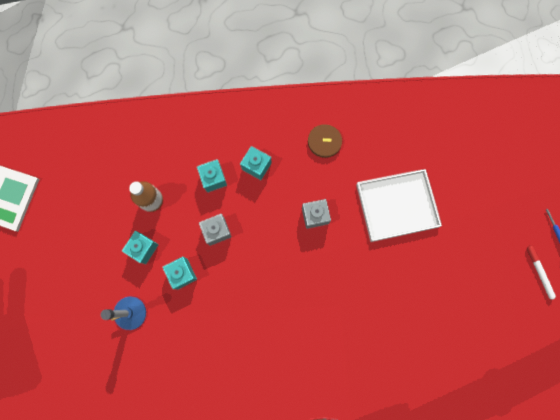

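Scene view: grey feet at pixels (258,190) and (324,245), with the turquoise look-alikes around the second one. The tray is at (217,160) and the bottle at (333,300). The top view agrees. Next I'll fit the grey feet and check reach.

```bash
cat >> h.py <<'E'
from scipy.spatial.transform import Rotation as Ro
def quat(yaw,tilt=0,flip=False):
    q=(Ro.from_euler('z',yaw)*Ro.from_euler('y',-tilt)*Ro.from_euler('x',np.pi)*Ro.from_euler('z',np.pi*flip)).as_quat()
    return np.r_[q[3],q[:3]]
def tcp(pinch,yaw,tilt=0):   # TCP position for a wanted grasp point
    f=Ro.from_euler('z',yaw).apply([np.sin(tilt),0,-np.cos(tilt)])
    return np.array(pinch)-ctrl.pinch_z*f, f
E
python3 - <<'E'
from h import *
S=np.load("scene0.npy").reshape(-1,3);T=np.load("top0.npy").reshape(-1,3)
P=np.vstack([S,T]);
def fit(P,c,r,lo,hi):
    for Q in (P,S,T):
        k=(np.hypot(*(Q[:,:2]-c).T)<r)&(Q[:,2]>lo)&(Q[:,2]<hi)
        (x,y),(w,h),a=cv2.minAreaRect((Q[k,:2]*1000).astype(np.float32)); print(k.sum(),round(x),round(y),round(w),round(h),round(a,1))
fit(P,[.575,.21],.055,.04,.056); fit(P,[.594,-.038],.055,.04,.056); fit(P,[.604,-.25],.14,.012,.024)
for yaw in (-.2,0,.2,.4):
  for p in ([.575,.21],[.6,-.04],[.62,.08],[.62,-.25]):
    for tl in (0,1.19):
      o=[]
      for fl in (0,1):
        q=ctrl.ik(tcp(p+[.036],yaw,tl)[0],quat(yaw,tl,fl)); o.append(None if q is None else np.round(q,2).tolist())
      print(yaw,p,tl,o)
E
```

```text
983 575 206 57 63 19.9
529 575 207 57 59 19.0
454 577 205 56 59 18.1
787 596 -38 56 64 5.9
337 595 -37 55 62 5.9
450 597 -41 55 58 7.0
1006 605 -249 153 188 7.2
487 605 -249 153 188 7.3
519 606 -251 150 180 6.8
-0.2 [0.575, 0.21] 0 [[-0.22, 0.73, -0.28, 1.77, 0.29, 0.68, -2.43], [0.02, 0.81, -0.7, 1.77, 0.68, 0.83, 0.36]]
-0.2 [0.575, 0.21] 1.19 [[-0.45, 1.16, -0.63, 2.41, 2.11, 1.85, 1.61], [-0.45, 1.16, -0.63, 2.41, 2.11, 1.85, -1.53]]
-0.2 [0.6, -0.04] 0 [[0.13, 0.71, -0.17, 1.8, 0.18, 0.65, -1.92], [0.53, 0.85, -0.87, 1.8, 0.82, 0.9, 0.65]]
-0.2 [0.6, -0.04] 1.19 [None, None]
-0.2 [0.62, 0.08] 0 [[-0.01, 0.74, -0.26, 1.73, 0.27, 0.7, -2.19], [0.32, 0.88, -0.88, 1.73, 0.82, 0.94, 0.48]]
-0.2 [0.62, 0.08] 1.19 [None, None]
-0.2 [0.62, -0.25] 0 [[0.43, 0.78, -0.15, 1.61, 0.16, 0.77, -1.56], [0.78, 0.9, -0.8, 1.6, 0.75, 0.97, 1.09]]
-0.2 [0.62, -0.25] 1.19 [[1.11, 1.37, -1.03, 2.45, 3.11, 1.39, 2.68], [1.19, 1.51, -1.23, 2.45, 3.02, 1.39, -0.22]]
0 [0.575, 0.21] 0 [[-0.19, 0.73, -0.32, 1.77, 0.34, 0.7, -2.27], [0.03, 0.81, -0.71, 1.77, 0.69, 0.83, 0.55]]
0 [0.575, 0.21] 1.19 [None, N
[... 1200 characters left out ...]
0.43, 1.77, 0.44, 0.72, -1.97], [0.24, 1.04, -1.23, 1.76, 1.07, 1.18, 0.64]]
0.4 [0.575, 0.21] 1.19 [None, None]
0.4 [0.6, -0.04] 0 [[0.21, 0.72, -0.3, 1.8, 0.32, 0.67, -1.44], [0.67, 1.03, -1.23, 1.79, 1.07, 1.16, 1.04]]
0.4 [0.6, -0.04] 1.19 [[1.05, 1.38, -1.03, 2.48, 3.32, 0.96, 2.81], [1.13, 1.52, -1.23, 2.48, 3.09, 0.94, -0.03]]
0.4 [0.62, 0.08] 0 [[0.05, 0.75, -0.37, 1.73, 0.38, 0.73, -1.68], [0.45, 1.05, -1.23, 1.73, 1.07, 1.2, 0.89]]
0.4 [0.62, 0.08] 1.19 [None, None]
0.4 [0.62, -0.25] 0 [[0.5, 0.79, -0.27, 1.6, 0.27, 0.78, -1.06], [0.93, 1.09, -1.23, 1.6, 1.07, 1.25, 1.47]]
0.4 [0.62, -0.25] 1.19 [[1.42, 1.32, -1.04, 2.1, 3.93, 0.28, 2.29], [1.49, 1.45, -1.23, 2.1, 3.04, 0.19, 0.1]]
```

```bash
python3 - <<'E'
from h import *
for p in ([.5,.07],[.55,.07],[.62,.08],[.6,-.05],[.65,-.05],[.7,-.02],[.5,-.1]):
  for yd in (30,60,90,120,-60,-90,-120):
    yaw=np.radians(yd); o=[]
    for fl in (0,1):
        q=ctrl.ik(tcp(p+[.037],yaw,1.15)[0],quat(yaw,1.15,fl)); o.append(None if q is None else np.round(q,2).tolist())
    if o!=[None,None]: print(p,yd,o)
for p,y in ([.575,.206],19),([.596,-.039],6):
  for k in (0,90,-90):
    yaw=np.radians(y+k)
    print(p,y+k,[np.round(q,2).tolist() for fl in (0,1) if (q:=ctrl.ik(tcp(p+[.03],yaw)[0],quat(yaw,0,fl))) is not None])
E
```

```text
[0.5, 0.07] 60 [[1.1, 1.31, -1.04, 2.36, 3.94, 0.23, 2.45], [1.1, 1.31, -1.04, 2.36, 3.94, 0.23, -0.7]]
[0.5, 0.07] 90 [[0.91, 1.19, -0.85, 1.95, -0.46, 0.7, 0.73], [0.49, 1.01, -0.14, 1.96, -1.04, 1.13, -1.8]]
[0.5, 0.07] 120 [[0.72, 1.26, -0.89, 1.58, -0.09, 1.25, 0.57], [0.32, 1.08, -0.1, 1.58, -0.65, 1.46, -1.97]]
[0.5, 0.07] -60 [[-0.31, 1.17, -0.83, 2.14, 1.39, 1.89, 1.42], [-0.29, 1.18, -0.86, 2.14, 1.39, 1.91, -1.72]]
[0.5, 0.07] -90 [[-0.22, 1.21, -0.83, 1.75, 1.11, 1.96, 1.47], [-0.43, 1.08, -0.43, 1.75, 0.98, 1.66, -1.51]]
[0.5, 0.07] -120 [[-0.2, 1.21, -0.63, 1.41, 0.78, 1.96, 1.5], [-0.36, 1.14, -0.29, 1.41, 0.63, 1.79, -1.45]]
[0.55, 0.07] 60 [[1.05, 1.3, -1.04, 2.25, 4.24, 0.19, 2.11], [1.05, 1.3, -1.04, 2.25, 4.24, 0.19, -1.04]]
[0.55, 0.07] 90 [[0.86, 1.2, -0.85, 1.83, -0.44, 0.77, 0.67], [0.44, 1.03, -0.12, 1.83, -1.04, 1.19, -1.9]]
[0.55, 0.07] 120 [[0.66, 1.29, -0.89, 1.42, -0.1, 1.34, 0.55], [0.29, 1.12, -0.09, 1.43, -0.67, 1.55, -2.03]]
[0.55, 0.07] -60 [[-0.25, 1.17, -0.83, 2.05, 1.48, 1.9, 1.57], [-0.26, 1.16, -0.8, 2.05, 1.47, 1.87, -1.57]]
[0.55, 0.07] -90 [
[... 3855 characters left out ...]
0.22, 1.61, 0.79, 1.61, -1.38]]
[0.575, 0.206] 19 [[-0.14, 0.75, -0.4, 1.78, 0.42, 0.7, -2.01], [0.25, 1.05, -1.23, 1.77, 1.08, 1.18, 0.57]]
[0.575, 0.206] 109 [[-0.02, 0.79, -0.62, 1.77, 0.63, 0.78, -0.62], [-0.9, 0.95, 0.95, 1.79, -0.95, 0.95, -2.33]]
[0.575, 0.206] -71 [[-0.9, 0.95, 0.95, 1.79, -0.95, 0.95, -2.33], [-0.02, 0.79, -0.62, 1.77, 0.63, 0.78, -0.62]]
[0.596, -0.039] 6 [[0.17, 0.72, -0.23, 1.82, 0.25, 0.64, -1.68], [0.55, 0.88, -0.92, 1.81, 0.88, 0.92, 0.9]]
[0.596, -0.039] 96 [[0.39, 0.77, -0.6, 1.81, 0.62, 0.75, -0.44], [-0.07, 0.72, 0.15, 1.82, -0.17, 0.62, -2.86]]
[0.596, -0.039] -84 [[-0.07, 0.72, 0.15, 1.82, -0.17, 0.62, -2.86], [0.39, 0.77, -0.6, 1.81, 0.62, 0.75, -0.44]]
```

```bash
cat >> h.py <<'E'
H=.030
def st(m):
    s=get_state(); print(m,"t",round(s["time"],2),"w",round(s["width"],4),"F",np.round(s["contact_force"],1),np.round(s["tcp_pos"],3))
def tip(pick,yaw,place,pyaw,tilt=np.radians(66),flip=False,floor=0.):
    q=quat(yaw,0,flip); T=lambda p,z:tcp([*p,z],yaw)[0]
    ctrl.movep(T(pick,.10),q); ctrl.movel(T(pick,H)); ctrl.close_gripper(40); st("grip")
    ctrl.movel(T(pick,.11),max_speed=.2)
    z=floor+.029*np.sin(tilt)+H*np.cos(tilt)+.0015
    a,f=tcp([*place,z+.05],pyaw,tilt); ctrl.movep(a,quat(pyaw,tilt,flip)); st("tilted")
    ctrl.movel(a-[0,0,.05]); st("low"); ctrl.ungrasp(); ctrl.pause(.3)
    ctrl.movel(a-[0,0,.05]-.10*f+[0,0,.01],max_speed=.2); st("out")
E
python3 - <<'E'
from h import *
tip([.596,-.039],np.radians(96),[.66,-.05],np.radians(90))
im,d=vision.grab_frame("scene"); cv2.imwrite("pics/s1.png",cv2.resize(im[120:280,150:400],None,fx=3,fy=3))
E
```

```text
grip t 4.02 w 0.0536 F [-0.6  0.3  5.9] [ 0.597 -0.039  0.012]
tilted t 5.36 w 0.0538 F [-0.   0.  -1.2] [ 0.659 -0.033  0.08 ]
low t 5.84 w 0.0534 F [-1.  -0.3 -1.6] [ 0.66  -0.031  0.032]
out t 7.24 w 0.0851 F [-0.8  0.2 -1. ] [ 0.66  -0.123  0.083]
```

View pics/s1.png

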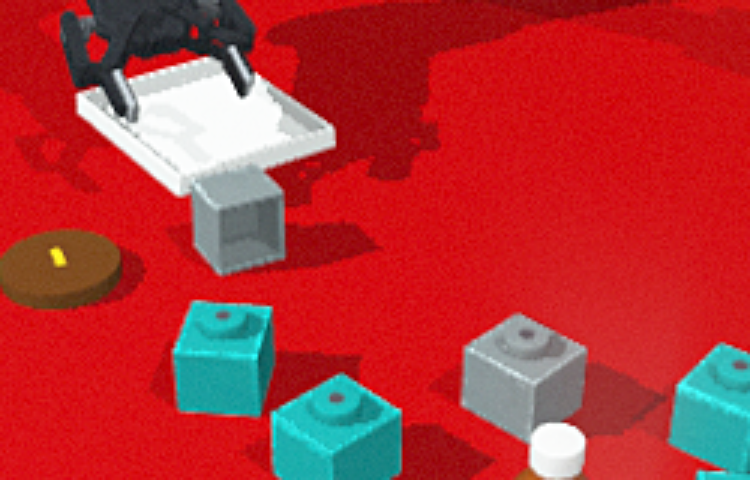

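The foot at crop (240,220) lies on its side and its hollow is empty, so it's the faulty one. Next I'll tip the other foot.

```bash
python3 - <<'E'
from h import *
p=np.array(get_state()["tcp_pos"]); ctrl.movel(p+[0,-.02,.13],max_speed=.25)
ctrl.movep(tcp([.56,.15,.2],np.radians(109))[0],quat(np.radians(109)))
tip([.576,.206],np.radians(109),[.52,.10],np.radians(90))
p=np.array(get_state()["tcp_pos"]); ctrl.movel(p+[0,-.02,.13],max_speed=.25); st("up")
im,d=vision.grab_frame("scene"); cv2.imwrite("pics/s2.png",cv2.resize(im[120:320,150:420],None,fx=2.9,fy=2.9))
X=cloud("scene",d); im2,d2=vision.grab_frame("top"); cv2.imwrite("pics/t2.png",im2); Y=cloud("top",d2)
for Q in (X,Y):
    Q=Q.reshape(-1,3)
    k=(abs(Q[:,0]-.66)<.05)&(abs(Q[:,1]+.06)<.07)&(Q[:,2]>.045)&(Q[:,2]<.065)
    print(k.sum(),cv2.minAreaRect((Q[k,:2]*1000).astype(np.float32)),np.median(Q[k,2]))
E
```

```text
grip t 10.75 w 0.0537 F [-0.8 -2.3  6.4] [0.577 0.206 0.013]
tilted t 12.5 w 0.0534 F [-0.3  0.4 -1.4] [0.52  0.118 0.082]
low t 12.98 w 0.0536 F [ 0.2 -0.2 -0.9] [0.52  0.118 0.033]
out t 14.38 w 0.0853 F [-0.1 -0.3 -0.2] [0.519 0.026 0.083]
up t 15.06 w 0.0852 F [-0.2  0.2 -0.7] [0.519 0.007 0.212]
353 ((659.3187866210938, -50.60780715942383), (52.1685676574707, 55.12631607055664), 89.66495513916016) 0.05760565883768163
440 ((661.489013671875, -57.91637420654297), (55.66391372680664, 55.5956916809082), 89.57012939453125) 0.05829504784674401
```

View pics/s2.png

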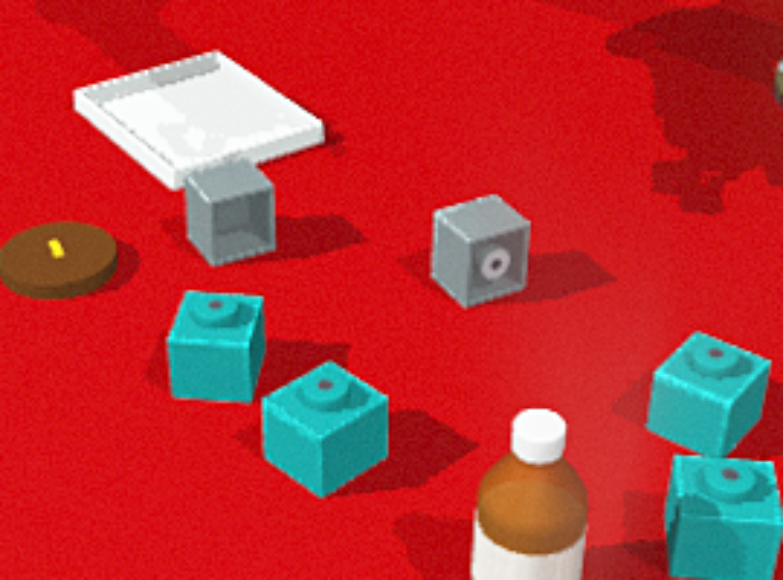

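View pics/t2.png

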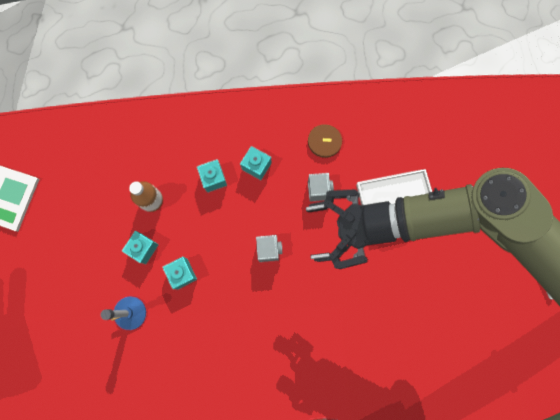

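The scene crop shows the boss in the foot at (482,250), which is lying properly on the cloth. The foot at (230,215) is empty, so that one goes to the tray, picked from above.

```bash
python3 - <<'E'
from h import *
y=np.radians(90); y2=np.radians(97); h=.036
ctrl.movep(tcp([.66,-.054,.14],y)[0],quat(y)); ctrl.movel(tcp([.66,-.054,h],y)[0]); ctrl.close_gripper(40); st("grip")
ctrl.movel(tcp([.66,-.054,.14],y)[0],max_speed=.2)
ctrl.movep(tcp([.605,-.25,.14],y2)[0],quat(y2)); ctrl.movel(tcp([.605,-.25,h+.005],y2)[0]); st("low")
ctrl.ungrasp(); ctrl.pause(.3); ctrl.movel(tcp([.605,-.25,.16],y2)[0],max_speed=.2)
ctrl.movep(tcp([.45,-.35,.25],y2)[0],quat(y2)); ctrl.pause(.3); st("up")
im,d=vision.grab_frame("scene"); cv2.imwrite("pics/s3.png",cv2.resize(im[100:340,130:430],None,fx=2.4,fy=2.4))
E
```

```text
grip t 17.3 w 0.0534 F [-1.2 -0.8  8. ] [ 0.661 -0.054  0.018]
low t 19.6 w 0.0541 F [ 0.7  1.1 -1.2] [ 0.606 -0.249  0.022]
up t 22.2 w 0.0854 F [-0.2  0.   0.5] [ 0.451 -0.349  0.231]
```

View pics/s3.png

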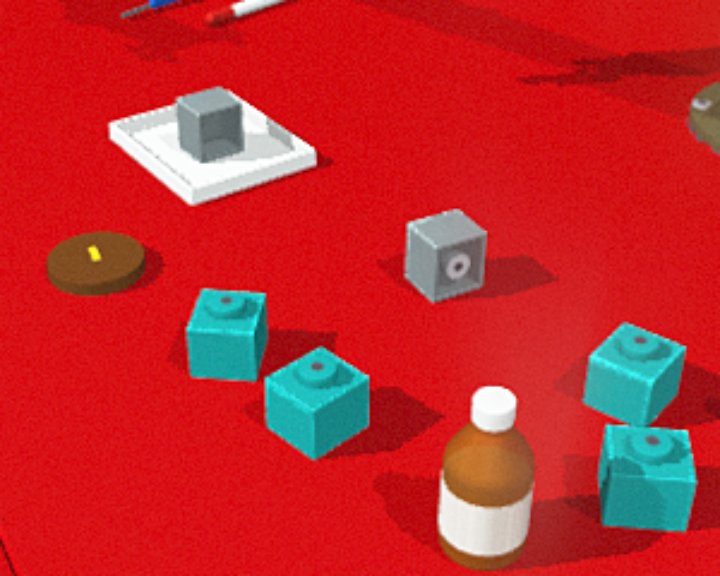

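The empty foot lies on its side in the tray at (210,125), the sound foot lies on the cloth at (446,255), and the bottle hasn't moved.

```bash
python3 -c "
from station import ticket; print(ticket.close_job())"
```

```text
the job is handed in; nothing more can be done
None
```

The job is handed in: the foot without the boss lies on its side in the reject tray, the sound one lies on its side on the cloth, and the bottle was not disturbed (last clock reading before handing in: 22 s of the 54 s allowed).

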